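# Close the bench cutter and give it a three-second pulse

## Robot

A 7-joint arm with a two-finger parallel gripper is mounted at the origin on the work surface. World frame = base frame: x ahead of the robot, y to its left, z up, the work surface at z = 0. Lengths are in m, angles in rad, forces in N, time in s.
With the tool pointing down it reaches from about 0.4 to 0.85 m from the base axis. Payload 4.5 kg.
Tool frame: the origin (TCP) lies where the fingers leave the gripper's body, on its centre line; the fingertips stand 64 mm ahead of it and the grasp point (between the pads) lies 45 mm ahead of it; z points along the fingers, y is the direction in which the jaws open and shut (so a half turn about z gives the same grasp; the last joint's range is limited). The gripper opens to 88 mm and grips with 3 to 60 N. Pads are 18 mm wide; open, the fingers measure 123 mm over their backs; the gripper's body (75 mm by 187 mm) begins 45 mm behind the grasp point.
Start: joints at [-1.316, 0.689, -0.195, 1.565, 0.157, 0.902, -0.215], TCP at [0.137, 0.61, 0.303] pointing down, gripper open.
Joint ranges: [-3.01, 3.01], [-0.46, 2.08], [-1.47, 1.51], [0.13, 2.56], [-1, 4.14], [0.04, 2.09], [-2.66, 2.66]. Speed limits (rad/s): [2.57, 2.57, 3.14, 3.14, 3.14, 3.14, 3.14].

## Interface

Orientations are given as a unit quaternion [x, y, z, w].
In Python, from plant import monitor, snapshot, workorder, finder gives the robot as it stands.
- The arm moves only by the tool carry_out, never from a script. Its argument "motion" is one flat list of numbers, 6 for each row, row after row: the shift along the tool's x, y, z in cm, then the turn, a rotation vector about the tool's x, y, z in rad. In form: [x, y, z, rx, ry, rz, x, y, z, rx, ry, rz, ...]. A call has 1 to 8 rows; each row shifts and turns the commanded pose from where the row before left it, along the tool's axes as they then stand; what a row does not reach is not made up. A row lasts 1/8 s, in which the tool goes at most 62.5 mm and 10.7 degrees, less where a joint would pass 70% of its speed; a pose out of reach is approached as far as the arm can. A call with a gripper value outside its range is refused whole. "hand" is the finger opening in cm, from 0 to 8.81, set as the call begins (left out, the last holds). The fingers move at their own pace and stop on an object; "grip_force" is the grip in N (left out, the last holds). Time passes only in rows, so rows that do not move let the fingers close. It gives the time, the measured TCP pose, the force and the opening at its end, in the units of the state.
- monitor.get_state(): the state, without advancing time (a new reading comes with each control period).
- snapshot(name): name is "scene" or "top"; returns a dict with "frame" (384x512x3 uint8, red, green, blue), "range_z" (384x512 float32, m along the optical axis (not along the pixel's ray), 0 where there is no reading), "fx", "fy", "cx", "cy" (pixels), "rvec" (rotation vector, rad) and "tvec" (3), from world to camera coordinates, as OpenCV has them. Camera axes: x right, y down, z forward; pixel columns grow to the right and rows downward; lengths in m; the calibration is good to about 2 mm. A picture is of the moment at which its call begins.
- workorder.finish_job(): hands the job in, once; it reports no verdict.
Trained networks look in a picture, given as the dict that the camera call returned (one of the last four; its "shot" number tells which), for a name from the list of things; names that differ only in an ending like _2 or _b are one class to them, and where a whole thing is asked for, a point or a joint stands for the part that bears it (a point fixed in the world has none). Each returns a list of dicts, best first, with "p" (0 to 1); they miss things now and then, are a little off and sometimes report something else, mostly with a low value. They report only what shows in the picture. A call takes as long as a camera call. They do not tell look-alikes from the thing itself.
- finder.masks_of(picture, thing): "pixels" (384x512 bool, what is visible of it) and "extent" ([left, top, right, bottom] in pixels, round what is visible of it).
The state is a dict: "clock": time; "q": joint angles; "qd": joint speeds; "joint_torque": joint torques, N m; "tool_pos": TCP position; "eef_rot": TCP orientation; "contact_force": force on the tool from outside, world axes, zero at the start; "moment": the same for the moment, N m; "opening": opening from 0.0 (shut) to 1.0 (fully open).
Only numpy, scipy, OpenCV 4.12 (cv2) and the standard library are available. Lean on these libraries where they do the work, as an engineer would, in place of code of your own. Each camera call takes 0.05 s, during which the arm holds its last target. There are 200 camera calls.

## Task

The bench cutter has just been washed and needs a test run: set its own lid on the bowl, turned so that the lid's tongue drops into the slot of the interlock post and the lid lies flat on the rim. With the lid home, hold the large pulse button fully down for a good three seconds, then let it come right up again. Never press the pulse button with the bowl open, and leave the small start and stop buttons and everything else on the table alone.

Things in the scene. Friction and masses are not known exactly. Their poses are not given: they have to be found in the camera images.
- lid_grip (a point): Centre of the finger bar on the cutter's white plastic lid: bar 70 mm (lid x) by 20 mm (y), 36 mm high, its foot on the disc 18 mm below this point. Disc 162 mm across, 7 mm thick, its underside (which meets the bowl's rim) 25 mm below; under it a plug 132 mm across, 14 mm deep. x points to the tongue, z up. Starts on the table, resting on its plug; about 0.18 to 0.35 kg.
- lid_tongue (a point): Centre of the flat tongue that sticks out level from the lid's edge: 18 mm wide, 9 mm thick, ending 106 mm from the lid's axis. This point is 97 mm from the axis along lid x and 22.5 mm below point lid_grip. Axes as lid_grip.
- bowl_mouth (a point): Centre of the mouth of the cutter's steel bowl at rim height, 170 mm above the table; 150 mm across outside, 142 inside. The cutter is a fixed aluminium machine, 220 mm (x) by 300 mm (y): bowl on its low left part, motor tower with control panel, 150 mm high, on the right. x points to its back, y to its left, z up; bowl handle at the front (-x).
- slot (a point): Where the tongue's centre lies when the lid is home: in the slot of the black interlock post behind the bowl, 97 mm from the bowl's axis along the cutter's x, 2.5 mm above the rim. Slot 26 mm wide, open at the top and along x; its two cheeks rise 12.5 mm above the rim and have rounded tops. Axes as bowl_mouth: the home lid's x lies along this x.
- pulse_top (a point): Centre of the top face of the pulse button: the one large round black button (44 mm across, in a 60 mm grey collar) at the front of the control panel, its top 174 mm above the table when up. Pressed straight down, springs back; the point moves with it. The small buttons are over 100 mm away.
- pulse (a joint): How far the pulse button is pressed, m: 0 up, 0.008 fully down. It begins to move at about 2 N and is fully down at about 6 N; it stays down only while it is held. It counts as down beyond 0.005 and as up below 0.0015.
- start (a joint): How far the small start button (20 mm across, at the back of the control panel, nearer the bowl) is pressed, m: 0 up, 0.005 down. Leave alone.
- stop (a joint): How far the small stop button (20 mm across, at the back of the control panel, farther from the bowl) is pressed, m: 0 up, 0.005 down. Leave alone.
- pot_lid: plain round steel saucepan lid, 142 mm across, with a wire bow handle and no tongue; origin under its centre. Bystander; it may lie where the cutter's lid could lie.
- mug: white mug, 100 mm high, 82 mm across; origin under its centre. Bystander.
- jar_a: jam jar with a brass-coloured cap, 95 mm high, 68 mm across; origin under its centre. Bystander, between the lids and the hotplate.
- jar_b: jam jar like the other, at the back of the table behind the cutter; origin under its centre. Bystander.
- bowl: small steel mixing bowl, 140 mm across, 60 mm high, near the robot's left; origin under its centre. Bystander.
- pine_cone: brown pine cone, 53 mm high, in front of the cutter, on the robot's side; origin under its centre. Bystander.
Not all that is in view belongs to the job. What is shaped like the part that bears lid_grip but yellow is not meant.

How it is judged:
By the outcome, as a careful person would: the job done as asked, in the order asked, and still so for the second after the job is handed in, with the robot touching nothing.
It also fails if it takes over 51 s, if anything falls off the work surface, if the arm or the gripper's body presses on something with over 40 N, if the wrist force passes 120 N, or if a joint passes its speed limit or range.

## Working session

There is one attempt and no reset: what is moved stays moved. The work goes in short steps, Python scripts to look and compute and a tool call to move; the robot and the scene stay as the last step left them, time stands still between calls to the robot, and variables do not carry over. Pictures are saved under pics/ and viewed, about 8 in all and at most 12, crops included, and the job is handed in when it is done.

Besides the shell and the picture viewer there is one more tool, called after "Call:" by a JSON object that holds its "method" and its "body", one argument or row to a line. carry_out: Moves the arm, as the interface text tells. Its arguments: {"type":"object","properties":{"motion":{"type":"array"},"hand":{"type":"number"},"grip_force":{"type":"number"}},"required":["motion"]}

```bash
mkdir -p pics; cat > h.py <<'E'
import numpy as np, cv2
from scipy.spatial.transform import Rotation as R
from plant import monitor, snapshot, workorder, finder
def cloud(s):
    z=s["range_z"]; v,u=np.mgrid[:384,:512]
    p=np.stack([(u-s["cx"])/s["fx"]*z,(v-s["cy"])/s["fy"]*z,z],-1)
    Rm=cv2.Rodrigues(np.array(s["rvec"],float))[0]
    w=(p-np.array(s["tvec"]).ravel())@Rm
    w[z==0]=np.nan
    return w
def save(s,n): cv2.imwrite(f"pics/{n}.png",s["frame"][:,:,::-1])
E
python3 - <<'E'
from h import *
print(monitor.get_state())
ss=[]
for n in("scene","top"):
    s=snapshot(n); ss.append(s["frame"]); w=cloud(s)
    np.savez(f"{n}.npz",w=w,f=s["frame"])
    for t in("lid_grip","pulse","start","pot_lid","mug","jar_a","bowl","pine_cone"):
        for d in finder.masks_of(s,t)[:3]:
            m=d["pixels"]; print(n,t,round(d["p"],2),np.round(d["extent"]),np.round(np.nanmedian(w[m],0),3),np.round(np.nanpercentile(w[m],98,axis=0),3))
    cv2.imwrite(f"pics/a_{n}.png",cv2.resize(s["frame"][:,:,::-1],(768,576)))
E
```

```text
{'clock': 0.0, 'q': array([-1.31617532,  0.68998746, -0.19452403,  1.56632978,  0.15729977,
        0.90249455, -0.21509109]), 'qd': array([ 0.00013934, -0.00184137,  0.00059822,  0.00093638,  0.00033522,
        0.00178121,  0.00124589]), 'joint_torque': array([-4.00547387e-04, -5.27581036e+01, -1.26709621e+00, -1.53427505e+01,
       -5.26066404e-02,  6.84558850e-03,  1.84390301e-04]), 'tool_pos': array([0.13681746, 0.60931876, 0.30191181]), 'eef_rot': array([ 1.10136982e-01,  9.93915998e-01, -9.12635197e-04, -3.84326704e-05]), 'contact_force': array([-0.12892973,  0.67653804,  0.33436068]), 'moment': array([-0.04066229, -0.06246152, -0.01182228]), 'opening': 0.99722749062195}
scene lid_grip 0.95 [312. 192. 351. 223.] [0.651 0.217 0.021] [0.715 0.301 0.057]
scene pot_lid 0.8 [290. 168. 315. 192.] [0.439 0.214 0.011] [0.49  0.281 0.044]
scene pot_lid 0.32 [294. 226. 312. 257.] [ 0.819 -0.007  0.064] [0.836 0.06  0.096]
scene mug 0.7 [124. 219. 161. 256.] [ 0.546 -0.495  0.062] [ 0.567 -0.453  0.1  ]
scene jar_a 0.71 [334. 167. 352. 188.] [0.551 0.353 0.06 ] [0.568 0.397 0.098]
scene
[... 176 characters left out ...]
[262. 172. 276. 179.] [0.367 0.093 0.036] [0.381 0.116 0.052]
top lid_grip 0.7 [258. 242. 313. 298.] [ 0.348 -0.118  0.021] [ 0.431 -0.046  0.057]
top pulse 0.69 [316. 189. 335. 209.] [ 0.557 -0.213  0.172] [ 0.579 -0.192  0.179]
top pot_lid 0.61 [155. 229. 198. 272.] [0.418 0.222 0.012] [0.481 0.288 0.042]
top mug 0.69 [389. 202. 427. 234.] [ 0.522 -0.502  0.047] [ 0.559 -0.448  0.102]
top jar_a 0.64 [118. 201. 148. 225.] [0.525 0.357 0.091] [0.556 0.391 0.098]
top jar_a 0.56 [243. 118. 264. 142.] [0.784 0.002 0.091] [0.822 0.035 0.099]
top bowl 0.72 [ 88. 257. 129. 306.] [0.317 0.425 0.024] [0.381 0.476 0.061]
top pine_cone 0.82 [207. 264. 228. 282.] [0.35  0.096 0.034] [0.376 0.127 0.054]
```

View pics/a_top.png

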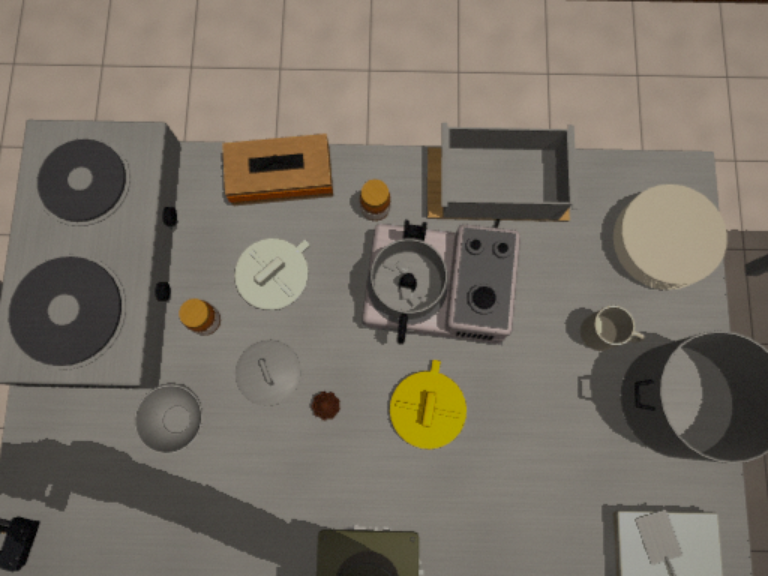

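View pics/a_scene.png

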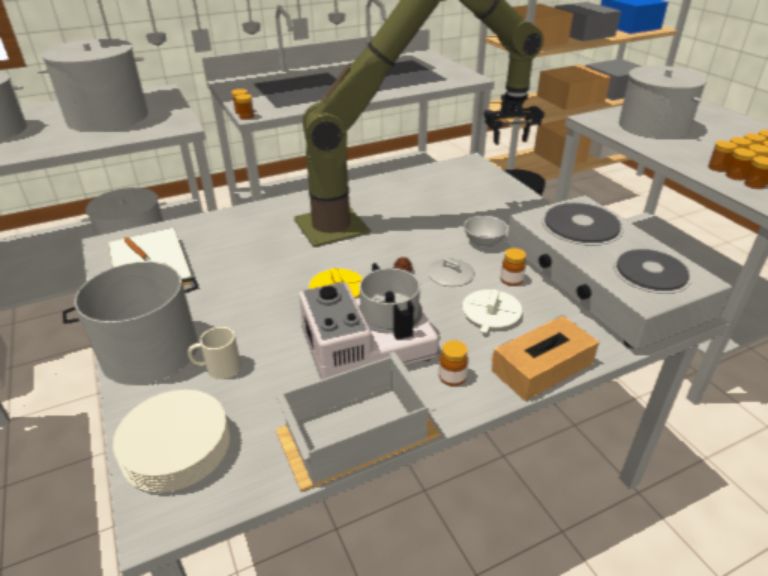

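The top view shows the white lid at (272,272) with its tongue toward (303,246). The yellow decoy is at (428,408). The cutter's bowl is at (408,280), its post at (414,230) and the pulse button at (484,297). The scene view agrees with this layout.

```bash
cat > m.py <<'E'
from h import *
from scipy.optimize import least_squares
def circ(p,r=None):
    p=p[:,:2]
    f=lambda q:np.hypot(*(p-q[:2]).T)-(q[2] if r is None else r)
    q=least_squares(f,[*p.mean(0),.07][:3 if r is None else 2],loss="soft_l1",f_scale=.002)
    return q.x,np.std(q.fun)
def hull(p): return cv2.convexHull((p[:,:2]).astype(np.float32))[:,0]
if __name__=="__main__":
  for n in("top","scene"):
    d=np.load(n+".npz"); w=d["w"]; f=d["f"].astype(int)
    P=w.reshape(-1,3)
    near=lambda c,r:(np.hypot(P[:,0]-c[0],P[:,1]-c[1])<r)
    print("==",n, "table z",np.nanmedian(P[near((.45,0),.06)&(P[:,2]<.02),2]))
    L=near((.615,.225),.13)
    disc=P[L&(P[:,2]>.014)&(P[:,2]<.03)]; bar=P[L&(P[:,2]>.05)&(P[:,2]<.065)]
    c=disc[:,:2].mean(0)
    for _ in range(8):
        c,s=circ(hull(disc[np.hypot(*(disc[:,:2]-c).T)<.085]))[0][:2],0
    print("lid c",c,circ(hull(disc[np.hypot(*(disc[:,:2]-c).T)<.085])),"disc z",np.median(disc[:,2]))
    t=disc[np.hypot(*(disc[:,:2]-c).T)>.088]; tm=t[:,:2].mean(0)
    print("tongue",tm,np.degrees(np.arctan2(*(tm-c)[::-1])),len(t))
    rect=cv2.minAreaRect(bar[:,:2].astype(np.float32)); u=np.linalg.svd(bar[:,:2]-bar[:,:2].mean(0))[2][0]
    print("bar",rect,bar[:,2].mean(),np.degrees(np.arctan2(u[1],u[0])),len(bar))
    C=near((.58,-.02),.13)
    rim=P[C&(P[:,2]>.163)&(P[:,2]<.176)]
    # keep only near ring
    k=np.hypot(rim[:,0]-.585,rim[:,1]+.02); rim2=rim
    for _ in range(5):
        q,s=circ(rim2,.073); k=abs(np.hypot(*(rim[:,:2]-q).T)-.073)<.008; rim2=rim[k]
    print("rim",q,s,len(rim2),rim2[:,2].mean())
    post=P[near(q+np.array([.1,0]),.05)&(P[:,2]>.176)&(P[:,2]<.2)&(P[:,0]>q[0]+.075)]
    post2=P[near(q+np.array([.1,0]),.05)&(P[:,2]>.12)&(P[:,2]<.2)&(P[:,0]>q[0]+.085)]
    print("post",post.mean(0),post.min(0),post.max(0),len(post),post2.mean(0))
    pan=P[(P[:,0]>.42)&(P[:,0]<.74)&(P[:,1]>-.3)&(P[:,1]<-.08)&(P[:,2]>.145)&(P[:,2]<.156)]
    print("panel",cv2.minAreaRect(pan[:,:2].astype(np.float32)),len(pan))
    but=P[near((.545,-.205),.05)&(P[:,2]>.17)&(P[:,2]<.18)]
    print("button",but.mean(0),cv2.minEnclosingCircle(but[:,:2].astype(np.float32)),len(but))
    base=P[near((.58,-.02),.2)&(P[:,2]>.03)&(P[:,2]<.08)&(P[:,1]<.1)&(P[:,1]>-.25)]
    hi=P[near(q,.2)&(P[:,2]>.18)&(P[:,1]<.2)]; print("max z near cutter",hi[:,2].max() if len(hi) else None, np.round(hi[hi[:,2].argmax()],3))
E
python3 m.py
python3 - <<'E'
import cv2
a=cv2.imread("pics/a_top.png")
import numpy as np
d=np.load("top.npz")["f"][:,:,::-1]
c=cv2.resize(d[135:235,150:350],(800,400),interpolation=cv2.INTER_CUBIC)
cv2.imwrite("pics/c1.png",c)
E
```

```text
== top table z -0.0008292116051492745
lid c [0.63406642 0.22727514] (array([0.63406642, 0.22727514, 0.08046446]), np.float64(0.0008457797350028914)) disc z 0.020249020340214485
tongue [0.70095833 0.15741904] -46.241765815722935 27
bar ((0.6337212324142456, 0.22746555507183075), (0.021395687013864517, 0.06836830079555511), 44.06028366088867) 0.05590825680908613 134.2189484427197 131
rim [ 0.59923356 -0.06849497] 0.001444269063486483 252 0.16853375011163474
post [ 0.69521589 -0.07801378  0.18079889] [ 0.68214827 -0.09900477  0.17682364] [ 0.70652103 -0.05760149  0.18593394] 44 [ 0.69353144 -0.07669759  0.16137283]
panel ((0.6062854528427124, -0.17683856189250946), (0.20904578268527985, 0.2128540426492691), 83.66231536865234) 2210
button [ 0.55784998 -0.21502941  0.17347705] ((0.5585326552391052, -0.21488043665885925), 0.021971529349684715) 159
max z near cutter 0.185933939641152 [ 0.702 -0.06   0.186]
== scene table z -0.749952957737031
lid c [0.63923792 0.22548234] (array([0.63923792, 0.22548234, 0.08129383]), np.float64(0.0016783406484936528)) disc z 0.020242209346369687
tongue [0.6912923  0.17454929] -44.376183539056804 19
bar ((0.604573667049408, 0.2672761082649231), (0.01978565752506256, 0.17694464325904846), 40.660213470458984) 0.05545714289913611 -49.75046201805944 59
rim [ 0.6035545  -0.07025216] 0.002169749796125147 166 0.16738612913346992
post [ 0.70178964 -0.08037858  0.17990147] [ 0.69295147 -0.10261653  0.17631236] [ 0.71184159 -0.05859327  0.18435424] 24 [ 0.70542288 -0.08288238  0.1506179 ]
panel ((0.6090009808540344, -0.181740865111351), (0.21146470308303833, 0.21459178626537323), 87.35037231445312) 1043
button [ 0.56375967 -0.21675319  0.17306516] ((0.5627491474151611, -0.21687044203281403), 0.022091669961810112) 65
max z near cutter 0.18435424381197638 [ 0.701 -0.065  0.184]
```

View pics/c1.png

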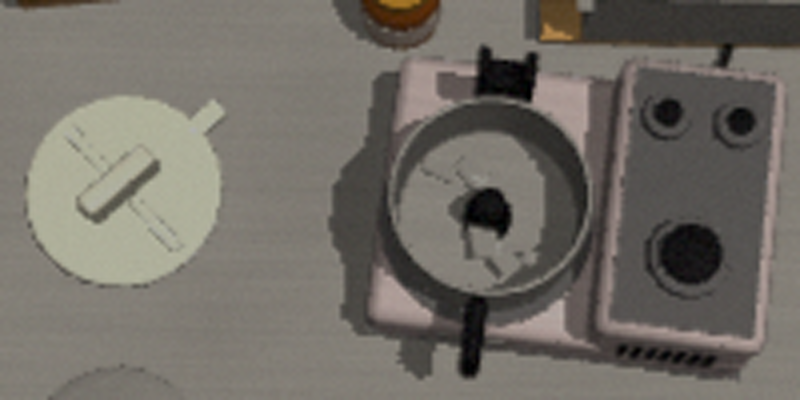

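The crop shows the lid bar pointing at its tongue (about −46° yaw). The cutter is turned about −5°, with its post at (507,72) and the pulse button at (690,253). Next I'll plan the approach and refine the cutter yaw.

```bash
cat > plan.py <<'E'
from h import *
def rows(pos,yaw,n=None,step=5.5,mxrot=.16):
    """straight move to TCP pos, tool down with tool-x yaw (deg); prints rows in tool axes"""
    s=monitor.get_state(); p=np.array(s["tool_pos"]); r=R.from_quat(s["eef_rot"])
    yw=np.radians(yaw); T=R.from_matrix(np.array([[np.cos(yw),np.sin(yw),0],[np.sin(yw),-np.cos(yw),0],[0,0,-1]]).T)
    rv=(r.inv()*T).as_rotvec(); d=np.array(pos)-p
    if n is None: n=int(max(np.ceil(np.linalg.norm(d)*100/step),np.ceil(np.linalg.norm(rv)/mxrot),1))
    print("clock",round(s["clock"],2),"n",n,"rv",np.round(rv,3),"F",np.round(s["contact_force"],1),"open",round(s["opening"],3))
    q=r; pp=p.copy(); out=[]
    for i in range(n):
        dl=np.round(q.inv().apply(p+d*(i+1)/n-pp)*100,2); dr=np.round(rv/n,3)
        out.append([*dl.tolist(),*dr.tolist()]); pp=pp+q.apply(dl/100); q=q*R.from_rotvec(dr)
    for k in range(0,n,8): print(str(sum(out[k:k+8],[])).replace(" ",""))
E
python3 - <<'E'
from plan import *
for n in("top","scene"):
    P=np.load(n+".npz")["w"].reshape(-1,3)
    q=np.array([.599,-.0685]) if n=="top" else np.array([.6035,-.0702])
    k=(abs(P[:,2]-.1495)<.004)&(P[:,0]>.4)&(P[:,0]<.8)&(P[:,1]>-.32)&(P[:,1]<q[1]-.06)&(np.hypot(*(P[:,:2]-q).T)>.088)
    p=P[k][:,:2]
    print(n,cv2.minAreaRect(p.astype(np.float32)),len(p),p.min(0),p.max(0))
    # fit bowl-side and outer edges
    for side in(1,-1):
        e=[]
        for x in np.arange(.52,.69,.01):
            b=p[abs(p[:,0]-x)<.006]
            if len(b)>3: e.append([x,side*(side*b[:,1]).max()])
        e=np.array(e); print(" edge yaw",np.degrees(np.arctan(np.polyfit(*e.T,1)[0])))
    sm=[]
    for k in [(abs(P[:,2]-.165)<.012)&(P[:,0]>q[0]+.02)&(P[:,0]<.72)&(P[:,1]<-.15)&(P[:,1]>-.3)]:
        b=P[k]; 
        for y0 in(1,0):
            bb=b[(b[:,1]>np.median(b[:,1]))==bool(y0)]; sm.append(bb[:,:2].mean(0))
    print(" small",sm,np.degrees(np.arctan2(*(sm[0]-sm[1])[[0,1]])))
rows([.636,.2265,.30],134.1)
E
```

```text
top ((0.6016826629638672, -0.21888598799705505), (0.12416696548461914, 0.21309056878089905), 83.9845199584961) 1859 [ 0.49217458 -0.28787015] [ 0.71106203 -0.14892089]
 edge yaw -5.730410734384271
 edge yaw -6.411484826829215
 small [array([ 0.65995759, -0.1974476 ]), array([ 0.65790848, -0.25149589])] 2.1711891933356853
scene ((0.6101575493812561, -0.2225470244884491), (0.12070409208536148, 0.21442541480064392), 83.49267578125) 877 [ 0.49796246 -0.29132973] [ 0.71610027 -0.1533778 ]
 edge yaw -6.490647696076289
 edge yaw -5.684698524303422
 small [array([ 0.67349415, -0.20276213]), array([ 0.66586682, -0.25700543])] 8.004064222652064
clock 0.9 n 12 rv [ 0.   -0.    0.58] F [0.1 0.1 0.1] open 1.005
[-4.76,-2.21,0.02,0.0,-0.0,0.048,-4.86,-1.97,0.03,0.0,-0.0,0.048,-4.94,-1.74,0.02,0.0,-0.0,0.048,-5.03,-1.5,0.02,0.0,-0.0,0.048,-5.09,-1.26,0.02,0.0,-0.0,0.048,-5.15,-1.01,0.03,0.0,-0.0,0.048,-5.19,-0.77,0.02,0.0,-0.0,0.048,-5.22,-0.51,0.02,0.0,-0.0,0.048]
[-5.23,-0.26,0.03,0.0,-0.0,0.048,-5.25,-0.01,0.02,0.0,-0.0,0.048,-5.24,0.24,0.02,0.0,-0.0,0.048,-5.22,0.49,0.02,0.0,-0.0,0.048]
```

The cutter yaw is about −6°. Moving above the lid.

Call:
{"method": "carry_out", "body": {
  "motion": [-4.8,-2.2,0,0,0,0.048,-4.9,-2.0,0,0,0,0.048,-4.9,-1.7,0,0,0,0.048,-5.0,-1.5,0,0,0,0.048,-5.1,-1.3,0,0,0,0.048,-5.1,-1.0,0,0,0,0.048,-5.2,-0.8,0,0,0,0.048,-5.2,-0.5,0,0,0,0.048],
  "hand": 8.8
}}

```text
clock: 1.9
tool_pos: [0.4705, 0.3532, 0.3029]
eef_rot: [0.298, 0.954, 0.0, 0.0]
contact_force: [-0.1, 0.7, 0.1]
opening: 0.999
```

Call:
{"method": "carry_out", "body": {
  "motion": [-5.2,-0.3,0,0,0,0.048,-5.3,0,0,0,0,0.048,-5.2,0.2,0,0,0,0.048,-5.2,0.5,0,0,0,0.048,0,0,0,0,0,0,0,0,0,0,0,0]
}}

```text
clock: 2.65
tool_pos: [0.6342, 0.2271, 0.3024]
eef_rot: [0.388, 0.922, 0.0, -0.001]
contact_force: [-0.5, 0.9, -0.6]
opening: 1.002
```

```bash
python3 - <<'E'
from plan import *
s=monitor.get_state();print(s["tool_pos"],s["eef_rot"])
rows([.636,.2265,.094],134.1)
E
```

```text
[0.6342074  0.22706812 0.30242693] [ 3.87590304e-01  9.21831385e-01  2.34494601e-04 -7.73769777e-04]
clock 2.65 n 4 rv [-0.    -0.002  0.005] F [-0.5  0.9 -0.6] open 1.002
[-0.05,0.02,5.21,-0.0,-0.0,0.001,-0.05,0.03,5.21,-0.0,-0.0,0.001,-0.05,0.02,5.21,-0.0,-0.0,0.001,-0.05,0.02,5.21,-0.0,-0.0,0.001]
```

Call:
{"method": "carry_out", "body": {
  "motion": [0,0,5.5,0,0,0.005,0,0,5.5,0,0,0,0,0,5.0,0,0,0,0,0,3.2,0,0,0,0,0,2.0,0,0,0,0,0,0,0,0,0]
}}

```text
clock: 3.4
tool_pos: [0.6336, 0.2273, 0.0899]
eef_rot: [0.389, 0.921, -0.0, -0.001]
contact_force: [0.2, -0.6, -0.1]
opening: 0.998
```

Call:
{"method": "carry_out", "body": {
  "motion": [0,0,0,0,0,0,0,0,0,0,0,0,0,0,0,0,0,0,0,0,0,0,0,0,0,0,0,0,0,0,0,0,0,0,0,0],
  "hand": 1,
  "grip_force": 35
}}

```text
clock: 4.15
tool_pos: [0.6349, 0.2263, 0.0907]
eef_rot: [0.39, 0.921, 0.0, -0.0]
contact_force: [0.3, 0.3, 0.5]
opening: 0.342
```

Call:
{"method": "carry_out", "body": {
  "motion": [0,0,0,0,0,0,0,0,0,0,0,0,0,0,0,0,0,0,0,0,0,0,0,0]
}}

```text
clock: 4.65
tool_pos: [0.635, 0.2264, 0.0907]
eef_rot: [0.39, 0.921, 0.0, 0.0]
contact_force: [1.4, 0.6, -0.9]
opening: 0.223
```

Call:
{"method": "carry_out", "body": {
  "motion": [0,0,-1,0,0,0,0,0,-3,0,0,0,0,0,-5,0,0,0,0,0,-6,0,0,0,0,0,-6,0,0,0,0,0,-2,0,0,0,0,0,0,0,0,0]
}}

```text
clock: 5.52
tool_pos: [0.6353, 0.2263, 0.323]
eef_rot: [0.39, 0.921, 0.001, 0.001]
contact_force: [-0.1, 0.1, -2.5]
opening: 0.221
```

```bash
python3 - <<'E'
from plan import *
from m import circ,hull
st=monitor.get_state(); t=st["tool_pos"]; print(t,R.from_quat(st["eef_rot"]).as_matrix()[:,0])
ss=[]
for n in("top","scene"):
    s=snapshot(n); w=cloud(s); ss.append(cv2.resize(s["frame"][:,:,::-1],(512,384)))
    P=w.reshape(-1,3); z0=t[2]-.05-.018
    D=P[(np.hypot(P[:,0]-t[0],P[:,1]-t[1])<.115)&(abs(P[:,2]-z0)<.008)]
    c=t[:2]
    for _ in range(6): c=circ(hull(D[np.hypot(*(D[:,:2]-c).T)<.086]))[0][:2]
    tg=D[np.hypot(*(D[:,:2]-c).T)>.087][:,:2]
    print(n,len(D),"c",c,circ(hull(D[np.hypot(*(D[:,:2]-c).T)<.086])),"off",c-t[:2],"z",np.median(D[:,2])-t[2],"tongue",len(tg),np.degrees(np.arctan2(*(tg.mean(0)-c)[::-1])))
cv2.imwrite("pics/lift.png",np.vstack([ss[0][60:320],ss[1][60:320]]))
E
```

```text
[0.63532896 0.22634876 0.3229954 ] [-0.69525898  0.71875787 -0.00143931]
top 637 c [0.63803153 0.22298226] (array([0.64002423, 0.22046063, 0.07676369]), np.float64(0.0035372336908102405)) off [ 0.00270257 -0.0033665 ] z -0.07082192692715022 tongue 30 -46.45737897413334
scene 650 c [0.63794953 0.22466669] (array([0.63794953, 0.22466669, 0.08097625]), np.float64(0.0018842298249393183)) off [ 0.00262056 -0.00168207] z -0.07261300171254975 tongue 15 -46.73471004035213
```

View pics/lift.png

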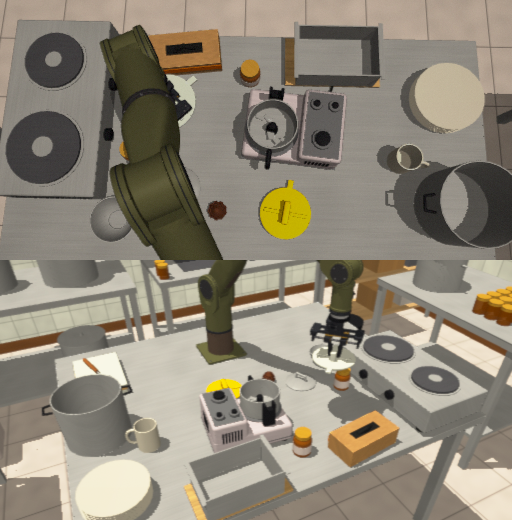

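The lid is held level and clear of the table in both views. Carrying it over the bowl while turning it to the cutter's yaw.

```bash
python3 - <<'E'
from plan import *
rows([.600,-.069,.30],174.1,n=8)
E
```

```text
clock 5.62 n 8 rv [-0.002 -0.002 -0.699] F [ 0.3 -0.8 -3.2] open 0.224
[-2.35,-2.87,0.25,-0.0,-0.0,-0.087,-2.1,-3.06,0.25,-0.0,-0.0,-0.087,-1.82,-3.23,0.25,-0.0,-0.0,-0.087,-1.53,-3.38,0.25,-0.0,-0.0,-0.087,-1.24,-3.5,0.25,-0.0,-0.0,-0.087,-0.92,-3.6,0.25,-0.0,-0.0,-0.087,-0.61,-3.66,0.25,-0.0,-0.0,-0.087,-0.29,-3.7,0.25,-0.0,-0.0,-0.087]
```

Call:
{"method": "carry_out", "body": {
  "motion": [-2.4,-2.9,0.3,0,0,-0.087,-2.1,-3.1,0.3,0,0,-0.087,-1.8,-3.2,0.2,0,0,-0.087,-1.5,-3.4,0.2,0,0,-0.088,-1.2,-3.5,0.3,0,0,-0.088,-0.9,-3.6,0.2,0,0,-0.088,-0.6,-3.7,0.2,0,0,-0.088,-0.3,-3.7,0.2,0,0,-0.088]
}}

```text
clock: 6.62
tool_pos: [0.5988, -0.0706, 0.2995]
eef_rot: [0.049, 0.999, 0.0, -0.002]
contact_force: [0.0, -0.5, -2.3]
opening: 0.221
```

Call:
{"method": "carry_out", "body": {
  "motion": [0,0,1.5,0,0,0,0,0,0,0,0,0,0,0,0,0,0,0]
}}

```text
clock: 7.0
tool_pos: [0.6001, -0.0675, 0.2862]
eef_rot: [0.049, 0.999, 0.001, -0.001]
contact_force: [-0.2, -0.2, -2.3]
opening: 0.223
```

```bash
cat > look.py <<'E'
from plan import *
from m import circ,hull
import sys
st=monitor.get_state(); t=st["tool_pos"]; x=R.from_quat(st["eef_rot"]).as_matrix(); print(np.round(t,4),"toolyaw",np.degrees(np.arctan2(x[1,0],x[0,0])),"z",np.round(x[:,2],3))
ss=[]
for n in("top","scene"):
    s=snapshot(n); w=cloud(s); f=s["frame"][:,:,::-1]; ss.append(cv2.resize(f[120:250,220:360] if n=="top" else f[165:265,190:310],(560,520 if n=="top" else 467))[:,:])
    P=w.reshape(-1,3); z0=t[2]-.071
    col=s["frame"].reshape(-1,3).min(1)>110
    D=P[(np.hypot(P[:,0]-t[0],P[:,1]-t[1])<.115)&(abs(P[:,2]-z0)<.007)]
    h=hull(D[np.hypot(*(D[:,:2]-t[:2]).T)<.088])
    c=circ(h,.081); k=h
    for _ in range(6): k=h[abs(np.hypot(*(h-c[0]).T)-.081)<.004]; c=circ(k,.081)
    c0=c[0]; d=np.hypot(*(D[:,:2]-c0).T); tg=D[(d>.088)&(d<.108)][:,:2]
    print(n,len(D),"c",np.round(c0,4),c[1],len(k),"z-t",np.median(D[:,2])-t[2],"disc z",np.median(D[:,2]),"tongue",len(tg),np.round(tg.mean(0),4),np.degrees(np.arctan2(*(tg.mean(0)-c0)[::-1])))
    A=np.c_[D[:,:2],np.ones(len(D))]; print("  tilt",np.round(np.linalg.lstsq(A,D[:,2],rcond=None)[0][:2],3))
    cv2.imwrite(f"pics/{sys.argv[1]}_{n}.png",ss[-1])
cv2.imwrite(f"pics/{sys.argv[1]}.png",cv2.resize(np.hstack([cv2.resize(i,(400,400)) for i in ss]),(800,400)))
E
python3 look.py over
```

```text
[ 0.6001 -0.0675  0.2862] toolyaw 174.34837621833134 z [-0.001  0.001 -1.   ]
top 661 c [ 0.5985 -0.0678] 0.0011475031836399839 19 z-t -0.07048714372742398 disc z 0.21571049576544138 tongue 0 [nan nan] nan
  tilt [-0.001  0.009]
scene 763 c [ 0.6034 -0.0681] 0.0015105016735408197 26 z-t -0.07020127497853323 disc z 0.21599636451433213 tongue 26 [ 0.7005 -0.0783] -5.993324635982395
  tilt [-0.005  0.004]look.py:15: RuntimeWarning: Mean of empty slice.
  print(n,len(D),"c",np.round(c0,4),c[1],len(k),"z-t",np.median(D[:,2])-t[2],"disc z",np.median(D[:,2]),"tongue",len(tg),np.round(tg.mean(0),4),np.degrees(np.arctan2(*(tg.mean(0)-c0)[::-1])))
  ret = um.true_divide(
```

View pics/over.png

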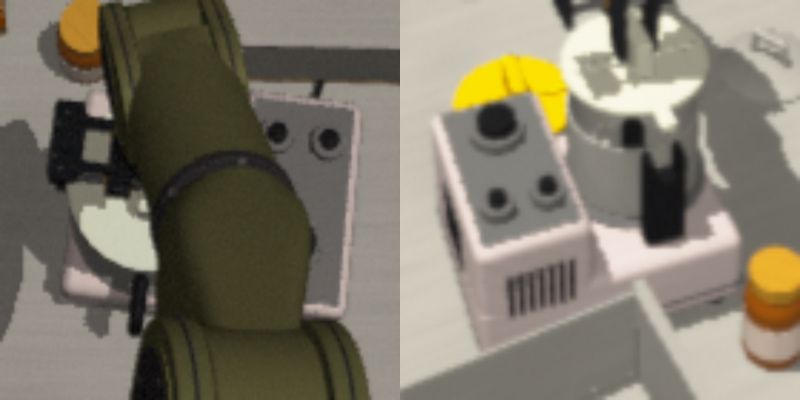

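The lid hangs right above the bowl with its tongue over the post, about 1.5 mm too far left. Correcting that and lowering.

Call:
{"method": "carry_out", "body": {
  "motion": [0,-0.15,1,0,0,0,0,0,1,0,0,0,0,0,0.6,0,0,0,0,0,0.4,0,0,0,0,0,0.3,0,0,0,0,0,0.2,0,0,0,0,0,0,0,0,0]
}}

```text
clock: 7.98
tool_pos: [0.6, -0.0708, 0.2517]
eef_rot: [0.05, 0.999, 0.0, 0.0]
contact_force: [0.5, 0.4, -2.5]
opening: 0.225
```

Call:
{"method": "carry_out", "body": {
  "motion": [0,0,0.2,0,0,0,0,0,0.1,0,0,0,0,0,0,0,0,0]
}}

```text
clock: 8.35
tool_pos: [0.6, -0.0708, 0.2487]
eef_rot: [0.05, 0.999, 0.0, 0.0]
contact_force: [0.6, -0.7, -2.5]
opening: 0.226
```

```bash
python3 look.py low 2>/dev/null; python3 -c "
from h import *
print(monitor.get_state()['contact_force'])"
```

```text
[ 0.6    -0.0708  0.2487] toolyaw 174.22496504118547 z [ 0.  0. -1.]
top 645 c [ 0.5982 -0.0708] 0.0007250297065706927 20 z-t -0.07037636949243756 disc z 0.1783126213062197 tongue 0 [nan nan] nan
  tilt [-0.004  0.007]
scene 802 c [ 0.6023 -0.0712] 0.0015321343154048315 24 z-t -0.07070443527147696 disc z 0.1779845555271803 tongue 47 [ 0.7    -0.0805] -5.486911427840299
  tilt [-0.008  0.004]
[ 0.16389593  0.18835141 -2.59589012]
```

Call:
{"method": "carry_out", "body": {
  "motion": [0,0,0.1,0,0,0,0,0,0.05,0,0,0,0,0,0,0,0,0]
}}

```text
clock: 8.82
tool_pos: [0.5999, -0.0708, 0.2476]
eef_rot: [0.05, 0.999, -0.0, 0.0]
contact_force: [-2.5, -0.1, 3.8]
opening: 0.221
```

Call:
{"method": "carry_out", "body": {
  "motion": [0,0,0.1,0,0,0,0,0,0,0,0,0]
}}

```text
clock: 9.07
tool_pos: [0.6, -0.0708, 0.2475]
eef_rot: [0.05, 0.999, -0.0, 0.0]
contact_force: [-5.4, 0.2, 9.6]
opening: 0.218
```

Contact with the rim. Releasing and lifting, then taking a look.

Call:
{"method": "carry_out", "body": {
  "motion": [0,0,0,0,0,0,0,0,0,0,0,0,0,0,0,0,0,0,0,0,0,0,0,0],
  "hand": 6
}}

```text
clock: 9.57
tool_pos: [0.6, -0.0708, 0.246]
eef_rot: [0.05, 0.999, 0.0, -0.0]
contact_force: [-0.5, 0.3, -0.0]
opening: 0.656
```

Call:
{"method": "carry_out", "body": {
  "motion": [0,0,-1,0,0,0,0,0,-2,0,0,0,0,0,-4,0,0,0,0,0,-3,0,0,0,2,-4,0,0,0,0,2,-5,0,0,0,0,1,-4,0,0,0,0,0,0,0,0,0,0]
}}

```text
clock: 10.58
tool_pos: [0.5355, -0.1997, 0.3467]
eef_rot: [0.054, 0.999, -0.001, -0.0]
contact_force: [0.4, 1.2, 0.1]
opening: 0.679
```

```bash
sed -e 's/t=st\["tool_pos"\];/t=np.array([.6,-.0708,.248]);print(st["tool_pos"],st["opening"]);/' look.py > look2.py; python3 look2.py home 2>/dev/null
```

```text
[ 0.53546287 -0.19965435  0.34672046] 0.6793938967893637
[ 0.6    -0.0708  0.248 ] toolyaw 173.7992149295469 z [-0.001 -0.003 -1.   ]
top 2006 c [ 0.5993 -0.0698] 0.0006408542266869016 31 z-t -0.07062138207684679 disc z 0.1773786179231532 tongue 66 [ 0.6955 -0.079 ] -5.487486558593239
  tilt [ 0.013 -0.001]
scene 858 c [ 0.6041 -0.0719] 0.0014715891087982457 26 z-t -0.070707138017569 disc z 0.177292861982431 tongue 52 [ 0.7016 -0.0812] -5.458082341116992
  tilt [0.006 0.001]
```

View pics/home.png

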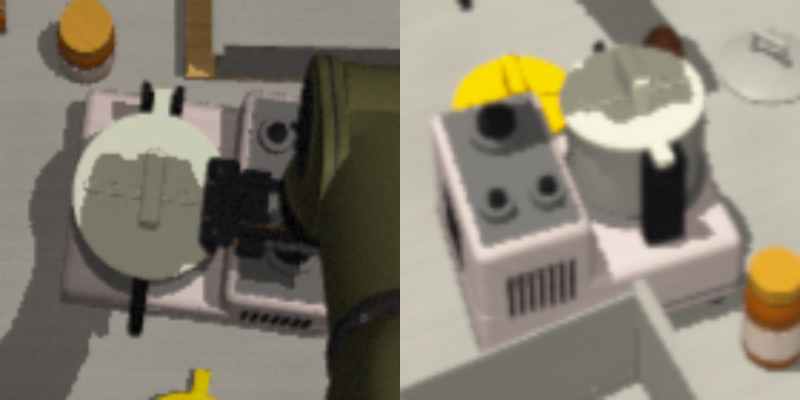

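The lid is home: the tongue sits between the cheeks at (162,100) and the disc's top is at 0.177 m, level. Next is the pulse button, with the fingers shut.

```bash
python3 - <<'E'
from plan import *
rows([.5605,-.216,.265],173.8,n=3)
E
```

```text
clock 10.68 n 3 rv [0.001 0.001 0.007] F [ 0.1 -0.3  1.2] open 0.68
[-0.83,-0.63,2.73,0.0,0.0,0.002,-0.84,-0.62,2.72,0.0,0.0,0.002,-0.84,-0.62,2.73,0.0,0.0,0.002]
```

Call:
{"method": "carry_out", "body": {
  "motion": [-0.8,-0.6,0,0,0,0,-0.9,-0.6,0,0,0,0,-0.8,-0.6,0,0,0,0,0,0,2,0,0,0,0,0,2.5,0,0,0,0,0,2.5,0,0,0,0,0,1,0,0,0,0,0,0,0,0,0],
  "hand": 0
}}

```text
clock: 11.68
tool_pos: [0.5604, -0.2156, 0.2658]
eef_rot: [0.05, 0.999, 0.0, -0.0]
contact_force: [0.1, 0.6, -0.7]
opening: 0.005
```

Call:
{"method": "carry_out", "body": {
  "motion": [0,0,0,0,0,0,0,0,0,0,0,0,0,0,0,0,0,0]
}}

```text
clock: 12.05
tool_pos: [0.5604, -0.2157, 0.2668]
eef_rot: [0.05, 0.999, -0.0, 0.0]
contact_force: [0.3, 0.6, 0.7]
opening: 0.005
```

```bash
python3 - <<'E'
from plan import *
s=snapshot("scene"); cv2.imwrite("pics/btn.png",cv2.resize(s["frame"][150:250,180:300,::-1],(720,600),interpolation=cv2.INTER_CUBIC))
w=cloud(s).reshape(-1,3); b=w[(np.hypot(w[:,0]-.563,w[:,1]+.217)<.04)&(w[:,2]>.19)&(w[:,2]<.24)]
print("finger pts scene",b.min(0),b.max(0))
rows([.5605,-.216,.245],173.8,n=1)
E
```

```text
finger pts scene [ 0.55389901 -0.2321024   0.20326094] [ 0.57620258 -0.2016458   0.23965926]
clock 12.1 n 1 rv [-0.     0.001  0.007] F [-0.7 -0.2  0.2] open 0.007
[-0.02,-0.04,2.17,-0.0,0.001,0.007]
```

View pics/btn.png

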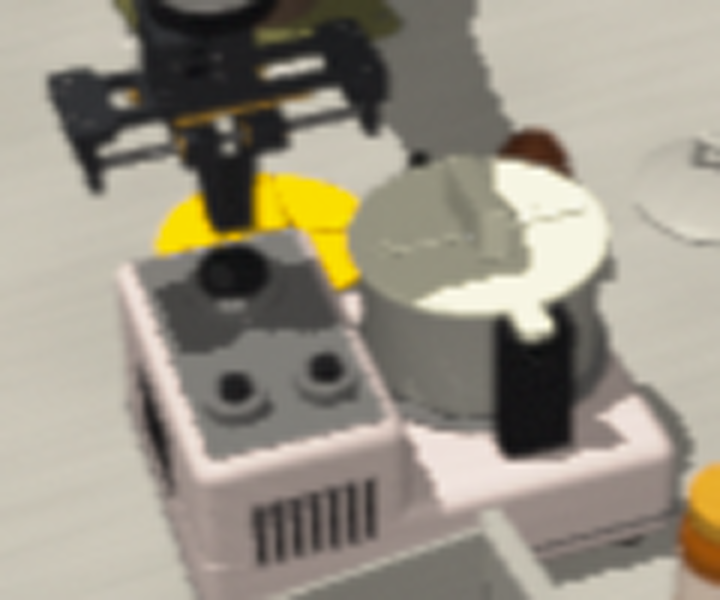

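The shut fingers (230,220) are above the pulse button (232,270), and the lid is seated. Pressing.

Call:
{"method": "carry_out", "body": {
  "motion": [0,0,1.2,0,0,0,0,0,1,0,0,0,0,0,0.6,0,0,0,0,0,0.3,0,0,0,0,0,0.3,0,0,0,0,0,0.2,0,0,0,0,0,0.1,0,0,0]
}}

```text
clock: 12.98
tool_pos: [0.5596, -0.2154, 0.2304]
eef_rot: [0.05, 0.999, -0.0, -0.001]
contact_force: [-7.4, 1.5, 17.3]
opening: 0.006
```

Call:
{"method": "carry_out", "body": {
  "motion": [0,0,0,0,0,0,0,0,0,0,0,0]
}}

```text
clock: 13.22
tool_pos: [0.5596, -0.2154, 0.2304]
eef_rot: [0.05, 0.999, -0.0, -0.0]
contact_force: [-5.5, 1.9, 11.6]
opening: 0.003
```

Fully down (tips at 0.166 m, about 12 N). Holding for four more seconds.

Call:
{"method": "carry_out", "body": {
  "motion": [0,0,0,0,0,0,0,0,0,0,0,0,0,0,0,0,0,0,0,0,0,0,0,0,0,0,0,0,0,0,0,0,0,0,0,0,0,0,0,0,0,0,0,0,0,0,0,0]
}}

```text
clock: 14.22
tool_pos: [0.5596, -0.2154, 0.2304]
eef_rot: [0.05, 0.999, -0.0, -0.0]
contact_force: [-5.7, 1.8, 11.2]
opening: 0.005
```

Call:
{"method": "carry_out", "body": {
  "motion": [0,0,0,0,0,0,0,0,0,0,0,0,0,0,0,0,0,0,0,0,0,0,0,0,0,0,0,0,0,0,0,0,0,0,0,0,0,0,0,0,0,0,0,0,0,0,0,0]
}}

```text
clock: 15.22
tool_pos: [0.5596, -0.2154, 0.2304]
eef_rot: [0.05, 0.999, -0.0, -0.0]
contact_force: [-5.8, 2.1, 11.4]
opening: 0.003
```

Call:
{"method": "carry_out", "body": {
  "motion": [0,0,0,0,0,0,0,0,0,0,0,0,0,0,0,0,0,0,0,0,0,0,0,0,0,0,0,0,0,0,0,0,0,0,0,0,0,0,0,0,0,0,0,0,0,0,0,0]
}}

```text
clock: 16.23
tool_pos: [0.5596, -0.2154, 0.2304]
eef_rot: [0.05, 0.999, -0.0, -0.0]
contact_force: [-5.1, 1.8, 12.0]
opening: 0.005
```

Call:
{"method": "carry_out", "body": {
  "motion": [0,0,0,0,0,0,0,0,0,0,0,0,0,0,0,0,0,0,0,0,0,0,0,0,0,0,0,0,0,0,0,0,0,0,0,0]
}}

```text
clock: 16.98
tool_pos: [0.5597, -0.2154, 0.2304]
eef_rot: [0.05, 0.999, -0.0, -0.0]
contact_force: [-5.6, 1.8, 11.9]
opening: 0.001
```

Call:
{"method": "carry_out", "body": {
  "motion": [0,0,-1,0,0,0,0,0,-3,0,0,0,0,0,-4,0,0,0,0,0,-4,0,0,0,4,0,-2,0,0,0,5,0,0,0,0,0,5,0,0,0,0,0,0,0,0,0,0,0]
}}

```text
clock: 17.98
tool_pos: [0.4175, -0.2016, 0.3693]
eef_rot: [0.051, 0.999, -0.001, -0.001]
contact_force: [0.3, -1.1, 0.1]
opening: 0.004
```

```bash
python3 look2.py end 2>/dev/null; python3 - <<'E'
from plan import *
print(monitor.get_state()["contact_force"],monitor.get_state()["clock"])
for n in("top","scene"):
    s=snapshot(n);P=cloud(s).reshape(-1,3)
    b=P[(np.hypot(P[:,0]-.5605,P[:,1]+.216)<.015)&(P[:,2]<.2)]; print(n,len(b),np.median(b[:,2]) if len(b) else None)
E
```

```text
[ 0.4174878  -0.20161076  0.36930014] 0.004289567576366358
[ 0.6    -0.0708  0.248 ] toolyaw 174.13166610000752 z [-0.003 -0.001 -1.   ]
top 2262 c [ 0.5994 -0.0696] 0.00040593448657898543 39 z-t -0.07051747490151639 disc z 0.1774825250984836 tongue 71 [ 0.6949 -0.0777] -4.849401093274023
  tilt [ 0.014 -0.001]
scene 856 c [ 0.6026 -0.0706] 0.0014017379122071127 30 z-t -0.07093868696536643 disc z 0.17706131303463357 tongue 51 [ 0.7005 -0.0827] -7.042789335897408
  tilt [0.009 0.003]
[-0.3875218  -0.33811471 -0.2409036 ] 18.075
top 82 0.1729296518310754
scene 59 0.17033016867194645
```

View pics/end.png

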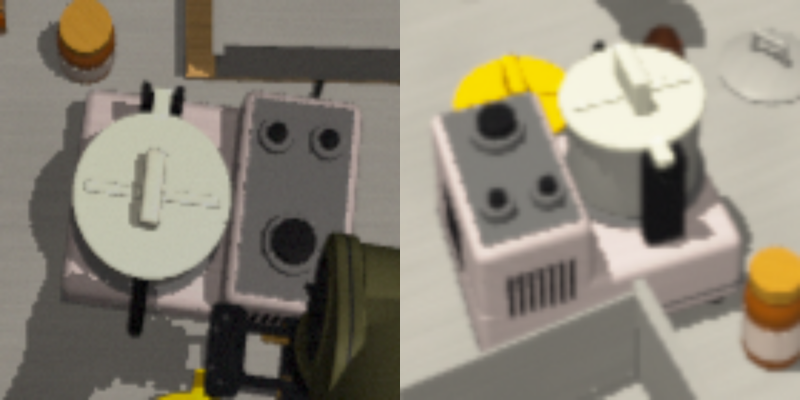

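The final view shows the lid flat with its tongue in the slot at (162,100), and the robot clear. One number disagreed: the button height in the scene camera, where the sampling circle was off-centre. I'll recheck that and the lid's tilt on the disc alone.

```bash
python3 - <<'E'
from plan import *
ok=True
for n,c,l in(("top",(.558,-.215),(.5994,-.0696)),("scene",(.563,-.217),(.603,-.071))):
    P=cloud(snapshot(n)).reshape(-1,3)
    b=P[(np.hypot(P[:,0]-c[0],P[:,1]-c[1])<.035)&(P[:,2]>.169)&(P[:,2]<.185)]
    D=P[(np.hypot(P[:,0]-l[0],P[:,1]-l[1])<.076)&(abs(P[:,2]-.177)<.006)]
    t=np.linalg.lstsq(np.c_[D[:,:2]-l,np.ones(len(D))],D[:,2],rcond=None)[0]
    print(n,len(b),b.mean(0),"disc",len(D),t)
    ok&=b[:,2].mean()>.172 and abs(t[:2]).max()<.025
print(ok)
if ok: print(workorder.finish_job())
E
```

```text
top 166 [ 0.55815572 -0.21451557  0.17344789] disc 1872 [ 0.01103366 -0.00052277  0.17741634]
scene 69 [ 0.56413976 -0.21711478  0.17282999] disc 654 [ 0.01118128 -0.00051339  0.1773179 ]
True
the job is handed in; nothing more can be done
None
```

The job is done and handed in at about 18 s. I set the white lid on the bowl with its tongue in the interlock slot. I then held the pulse button fully down for about 4 s and released it. The yellow lid, the small buttons and the other objects were left alone.

**Last checks:**
- **Lid:** It sits about 0–1 mm from the bowl's centre. Its top is at 0.177 m, which is the home height, and the tongue shows between the cheeks. The two cameras put the tongue yaw at −4.8° and −7.0°, against about −6° for the cutter.
- **Pulse button:** Fully down, the fingertips were at 0.166 m with about 12 N. It is back up at 0.173 m, the same as at the start.
- **Robot:** It is clear of everything, with no force on the tool.

**Disagreements:**
- **Camera offset:** The two cameras differ by a constant 5 mm or so in x. I placed the lid relative to the bowl in each camera's own picture, so this did not affect the fit.
- **Button height:** My first recheck in the scene camera read 0.170 m because the sampling circle was off-centre. Sampled around the button itself, it read 0.173 m.
- **Lid tilt:** Both cameras show a slope of about 0.6° along x, under 1 mm at the lid's edge. I took that as flat, but didn't find the cause.

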